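# Fit the water filter cartridge and lock it

### The arm

A 6-joint arm with a two-finger parallel gripper is mounted at the origin on a cart in front of the work surface, level with it; the furniture and walls round the work are solid. World frame = base frame: x ahead of the robot, y to its left, z up, the work surface at z = 0. Lengths are in m, angles in rad, forces in N, time in s.
With the tool pointing down it reaches from about 0.3 to 0.75 m from the base axis. Payload 8.5 kg.
Tool frame: the origin (TCP) lies on the centre line of the jaws, within the pads' length; the fingertips stand 19 mm ahead of it and the grasp point (between the pads) is the TCP; z points along the fingers, y is the line along which they close (so a half turn about z gives the same grasp; the last joint's range is limited). The gripper opens to 88 mm and grips with 3 to 60 N. Pads are 18 mm wide; open, the fingers measure 123 mm over their backs; the gripper's body (75 mm by 187 mm) begins 45 mm behind the grasp point.
Start: joints at [0.936, 0.381, 1.297, -0, 1.464, -0.215], TCP at [0.224, 0.502, 0.258] pointing down, gripper open.
Joint ranges: [-3.11, 3.11], [-0.89, 2.33], [0.22, 2.48], [-1.42, 4.56], [0.17, 2.85], [-2.88, 2.88]. Speed limits (rad/s): [2.39, 2.39, 3.14, 3.14, 3.14, 3.14].

### API

Orientations are given as a rotation vector (axis times angle).
In Python, from station import monitor, eyes, workorder, nets gives the robot as it stands.
- The arm moves only by the tool jog_arm, never from a script. Its argument "rows" is a list of rows, each a list of 5 numbers: the shift along the tool's x, y, z normalised to -1 to 1, where 1 is 20 cm, then the turn about the tool's z normalised to -1 to 1, where 1 is 0.1 rad, then the finger opening in mm, from 0 to 88.1. A call has 1 to 20 rows; each row shifts and turns the commanded pose from where the row before left it, along the tool's axes as they then stand; what a row does not reach is not made up. A row lasts 1/10 s, in which the tool goes at most 50 mm and 8.59 degrees, less where a joint would pass 70% of its speed; a pose out of reach is approached as far as the arm can. A call with a number of a shift or a turn outside -1 to 1 is refused whole. A call with a gripper value outside its range is refused whole. The fingers move at their own pace and stop on an object; "grip_force" is the grip in N (left out, the last holds). Time passes only in rows, so rows that do not move let the fingers close. It gives the time, the measured TCP pose, the force, the opening and the grip force at its end, in the units of the state.
- monitor.state(): the state, without advancing time (a new reading comes with each control period).
- eyes.capture(name): name is "side" or "top"; returns a dict with "frame" (480x640x3 uint8, red, green, blue), "fovy" (degrees; the focal length in pixels is half the picture's height over the tangent of half this angle, whatever the lens; pixels are square), "cx", "cy" (the principal point, pixels), "world_to_cam" (4x4, takes a point from world to camera coordinates). Camera axes: x right, y up, looking along -z (the intrinsics and any distortion apply to the point x, -y, -z); pixel columns grow to the right and rows downward; lengths in m; the calibration is good to about 2 mm. A picture is of the moment at which its call begins. There is no depth.
- workorder.hand_in(): hands the job in; it is judged then, once.
Trained networks look in a picture, given as the dict that the camera call returned (one of the last four; its "shot" number tells which), for a name from the list of things; names that differ only in an ending like _2 or _b are one class to them, and where a whole thing is asked for, a point or a joint stands for the part that bears it (a point fixed in the world has none). Each returns a list of dicts, best first, with "score" (0 to 1); they miss things now and then, are a little off and sometimes report something else, mostly with a low value. They report only what shows in the picture. A call takes as long as a camera call. They do not tell look-alikes from the thing itself.
- nets.recognise(picture, query): "point" ([x, y, z] in m, in world coordinates, good to about 4 mm: the middle of the surface that is visible of it).
- nets.cut_out(picture, query): "mask" (480x640 bool, what is visible of it).
The state is a dict: "time_s": time; "joint_positions": joint angles; "dq": joint speeds; "tau": joint torques, N m; "position": TCP position; "ee_rot": TCP orientation; "wrist_force": force on the tool from outside, world axes, zero at the start; "ft_torque": the same for the moment, N m; "width": opening from 0.0 (shut) to 1.0 (fully open); "gripper_force": force on a finger pad.
Only numpy, scipy, OpenCV 4.12 (cv2) and the standard library are available. Lean on these libraries where they do the work, as an engineer would, in place of code of your own. Each camera call takes 0.05 s, during which the arm holds its last target. There are 200 camera calls.

### The job

Put the new filter cartridge, the one with the oblong foot, into the slot on top of the counter water filter: turn it to line up with the slot and press until it drops fully home, then twist it clockwise (seen from above) until the collar comes to its stop, and let go. Leave the similar plug with the round foot standing where it is.

Things in the scene. Friction and masses are not known exactly. Their poses are not given: they have to be found in the camera images.
- cartridge: White plastic filter cartridge standing loose and upright on the counter, 78 mm tall, about 0.12 kg. Origin at the centre of its underside, z up, x along its long side. From the bottom: oblong (rectangular) foot 46 mm along x by 26 mm along y, 34 mm high, its lowest 6 mm tapered in to 40 x 20 mm; an oblong flange 70 x 50 mm, 8 mm thick (34 to 42 mm up); a grip fin 50 mm along x, 20 mm thick along y, 36 mm high (42 to 78 mm up), to be held across y. The same after a half turn.
- round_plug: White plastic plug, the bystander: same height, material and grip fin as the cartridge, but its foot is a round cylinder 46 mm across and its flange a round disc 66 mm across, so it cannot enter the slot. It stands loose and upright on the counter; origin at the centre of its underside. The cartridge and the plug may stand in each other's place.
- filter_unit: Counter water filter, fixed to the counter: white housing 170 x 180 mm, 55 mm high, with a ridge 81 mm high along its back (+x) and a small steel spout at its front (-x). Origin at the centre of its underside, z up. A ribbed round grey collar, 92 mm across and 40 mm high, sits on the housing with its top 95 mm above the counter; its axis is 8 mm in front (-x) of the unit's origin.
- slot (a point): Centre of the mouth of the slot, on the collar's axis and level with its top face (95 mm above the counter). Its x axis runs along the slot's length and turns with the collar; z up. The rectangular slot is 54 mm long (x) and 34 mm wide (y), 37 mm deep, so the cartridge's foot has 4 mm of play on each side and about 10 degrees of play each way; fully home, the cartridge's flange lies on the collar's top and its underside is 34 mm below it.
- collar (a joint): Turning angle of the collar, rad: 0 = open stop, growing clockwise seen from above to 1.05 (60 degrees) = locked stop. It starts between 0 and 0.25, turns with slight friction (about 0.1 N m) and stays where it is left. A cartridge in the slot turns it, after taking up the play of about 10 degrees.
There are look-alikes about, which are no part of the job. Leave any green, turquoise or yellow look-alike of the cartridge alone.

How it is judged:
On the way, in this order (a step that is already met when the one before it is completed fails the run):
1. the cartridge has dropped home in the slot, before the collar is turned to its stop (z of cartridge in the frame of slot below -0.027 m and horizontal distance between cartridge and slot below 0.012 m and angle between cartridge's own z axis and vertical below 0.17 rad and value of joint collar below 0.7 rad), for 0.1 s.
2. the collar is turned clockwise to its locked stop with the cartridge home (z of cartridge in the frame of slot below -0.027 m and horizontal distance between cartridge and slot below 0.012 m and angle between cartridge's own z axis and vertical below 0.17 rad and value of joint collar above 0.9 rad), for 0.2 s.
At the end, for the whole second after the job is handed in: The cartridge rests fully home in the slot (underside more than 27 mm below the collar's top, within 12 mm of the axis, upright within 10 degrees), at rest, and the collar stands at its locked stop (more than 0.9 rad of 1.05) (all of step 2 and linear speed of cartridge below 0.02 m/s); the robot touches nothing.
It fails at once if the round plug is moved by more than 30 mm or knocked over (distance of round_plug from where it was at the start of the episode above 0.03 m or angle between round_plug's own z axis and vertical above 0.5 rad).
It also fails if it takes over 48 s, if anything falls off the work surface, if the arm or the gripper's body presses on something with over 40 N, if the wrist force passes 120 N, or if a joint passes its speed limit or range.

## Working session

There is one attempt and no reset: what is moved stays moved. The work goes in short steps, Python scripts to look and compute and a tool call to move; the robot and the scene stay as the last step left them, time stands still between calls to the robot, and variables do not carry over. Pictures are saved under pics/ and viewed, at most 10 in all, crops included, and the job is handed in when it is done.

Besides the shell and the picture viewer there is one more tool, called as name(argument=value, ...), one argument or row to a line, values as JSON. jog_arm: Moves the arm, as the interface text tells. Its arguments: {"type":"object","properties":{"rows":{"type":"array","items":{"type":"array","items":{"type":"number"}}},"grip_force":{"type":"number"}},"required":["rows"]}

```bash
mkdir -p pics
cat > h.py <<'E'
import numpy as np, cv2
from station import monitor, eyes, workorder, nets
from scipy.spatial.transform import Rotation as R
def save(p,n): cv2.imwrite('pics/'+n,cv2.cvtColor(p['frame'],cv2.COLOR_RGB2BGR))
def ray(p,u,v):
    f=240/np.tan(np.radians(p['fovy'])/2); T=np.array(p['world_to_cam'])
    d=np.array([(u-p['cx'])/f,-(v-p['cy'])/f,-1]); return -T[:3,:3].T@T[:3,3], T[:3,:3].T@d
def at(p,u,v,z):
    o,d=ray(p,u,v); return o+d*(z-o[2])/d[2]
E
python3 - <<'E'
from h import *
t=eyes.capture('top'); s=eyes.capture('side')
save(t,'t0.png'); save(s,'s0.png')
print({k:v for k,v in t.items() if k!='frame'})
for p in (t,s):
  for q in ['cartridge','round_plug','filter_unit','slot']:
    print(q,[(np.round(r['point'],3),round(r['score'],2)) for r in nets.recognise(p,q)])
st=monitor.state();print(st)
E
```

```text
{'fovy': 56.463041757106936, 'cx': 319.4299122104183, 'cy': 243.38423990911403, 'world_to_cam': array([[ 0.04943371, -0.99876519, -0.00494034, -0.11212081],
       [ 0.97473576,  0.04716445,  0.21832479, -0.50323798],
       [-0.21782219, -0.01560813,  0.97586366, -1.05096091],
       [ 0.        ,  0.        ,  0.        ,  1.        ]]), 'shot': 1}
cartridge [(array([ 0.604, -0.256,  0.042]), 0.93), (array([ 0.531, -0.404,  0.048]), 0.71), (array([ 0.489, -0.274,  0.043]), 0.63)]
round_plug [(array([ 0.445, -0.134,  0.046]), 0.73)]
filter_unit [(array([0.537, 0.211, 0.053]), 0.8)]
slot [(array([0.533, 0.229, 0.096]), 0.85)]
cartridge [(array([ 0.602, -0.247,  0.045]), 0.97), (array([ 0.379, -0.311,  0.046]), 0.87), (array([ 0.49 , -0.271,  0.045]), 0.77), (array([ 0.53 , -0.405,  0.048]), 0.77)]
round_plug [(array([ 0.44 , -0.124,  0.041]), 0.91)]
filter_unit [(array([0.525, 0.232, 0.058]), 0.71), (array([0.534, 0.222, 0.091]), 0.57)]
slot [(array([0.532, 0.227, 0.094]), 0.84)]
{'time_s': 0.5, 'joint_positions': array([ 9.35719211e-01,  3.80611494e-01,  1.29745348e+00,  2.67363596e-05,
        1.46362448e+00, -2.15306206e-01]), 'dq': array([-0.00047711, -0.00052641,  0.00100399,  0.00015475,  0.00027117,
        0.00072622]), 'tau': array([-1.68237468e-03, -4.37516212e+01, -2.24607253e+01,  7.12967478e-02,
        3.16150929e-02,  4.46459190e-07]), 'position': array([0.22412851, 0.50221768, 0.25772416]), 'ee_rot': array([-6.54535167e-01, -3.07258605e+00,  1.21297363e-04]), 'wrist_force': array([-0.02650573,  0.30444355, -0.36647138]), 'ft_torque': array([-0.03689175, -0.0184984 ,  0.02748063]), 'gripper_force': 0.0, 'width': 0.9982788216566671}
```

View pics/t0.png

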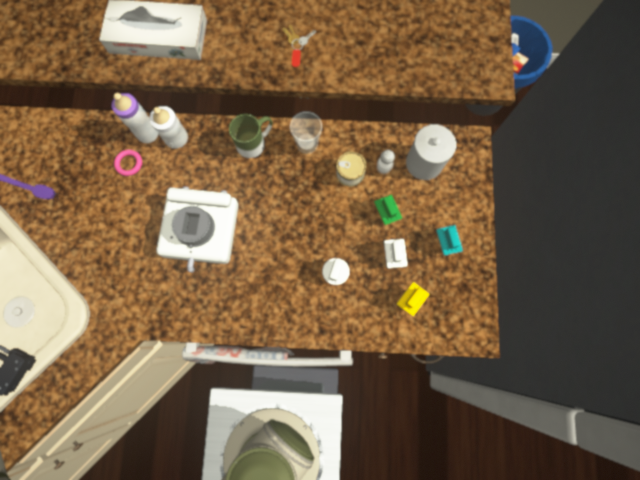

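View pics/s0.png

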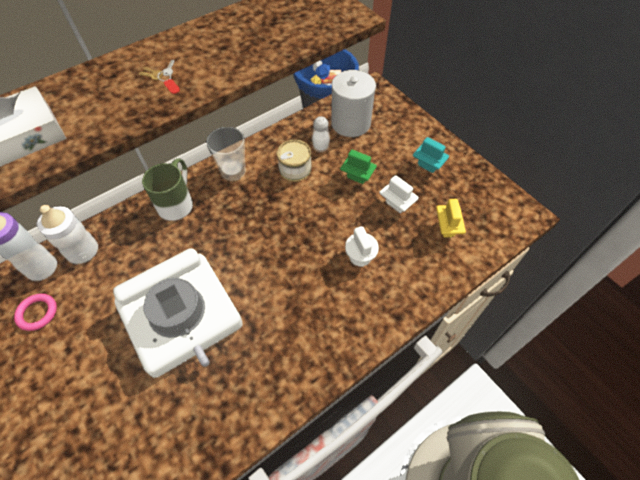

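The top view shows the white oblong cartridge at about (396,253), the round plug at (336,271), and the unit's collar at (193,226). The green, turquoise and yellow ones are look-alikes. Next I fit the poses.

```bash
cat >> h.py <<'E'
from scipy.optimize import minimize
def proj(p,X):
    f=240/np.tan(np.radians(p['fovy'])/2); T=np.array(p['world_to_cam'])
    c=np.c_[X,np.ones(len(X))]@T[:3].T
    return np.c_[p['cx']+f*c[:,0]/-c[:,2], p['cy']-f*c[:,1]/-c[:,2]]
def box(a,b,z0,z1): return np.array([[i*a/2,j*b/2,z] for i in(-1,1) for j in(-1,1) for z in(z0,z1)])
PARTS=[box(46,26,6,34)/1e3,box(70,50,34,42)/1e3,box(50,20,42,78)/1e3]
def render(p,q,z=0,parts=PARTS):
    m=np.zeros((480*2,640*2),np.uint8); c,s=np.cos(q[2]),np.sin(q[2])
    for P in parts:
        W=P@np.array([[c,s,0],[-s,c,0],[0,0,1]])+[q[0],q[1],z]
        h=cv2.convexHull(proj(p,W).astype(np.float32)*2)
        cv2.fillConvexPoly(m,np.round(h*16).astype(np.int32),1,shift=4)
    return m>0
def fit(views,q0,z=0,parts=PARTS):
    ms=[(p,cv2.resize(m.astype(np.uint8),(1280,960),interpolation=cv2.INTER_LINEAR)>0) for p,m in views]
    def c(q): 
        e=0
        for p,m in ms:
            r=render(p,q,z,parts); e+=1-(r&m).sum()/(r|m).sum()
        return e
    best=None
    for y in np.arange(-1.5,1.6,.3):
        sx=np.array([q0[0],q0[1],y]); S=np.vstack([sx,sx+[.01,0,0],sx+[0,.01,0],sx+[0,0,.3]])
        r=minimize(c,sx,method='Nelder-Mead',options=dict(initial_simplex=S,xatol=1e-4,fatol=1e-4))
        if best is None or r.fun<best.fun: best=r
    return best.x,best.fun
E
python3 - <<'E'
from h import *
t=eyes.capture('top'); s=eyes.capture('side'); V=[]
for p in(t,s):
    for r in nets.cut_out(p,'cartridge'):
        m=np.array(r['mask']); v,u=np.nonzero(m); col=p['frame'][m].mean(0)
        print(p['shot'],r['score'],u.mean().round(),v.mean().round(),m.sum(),col.round())
        if col.max()-col.min()<25 and np.hypot(*(np.array([u.mean(),v.mean()])-proj(p,np.array([[.489,-.272,.043]]))[0]))<20: V.append((p,m))
print(len(V)); 
for k in ([V] if len(V)<2 else [V,V[:1],V[1:]]): print(fit(k,[.489,-.272]))
# unit
for p in (t,s):
    u,v=proj(p,np.array([[.533,.228,.095]]))[0].astype(int); print(u,v)
    f=cv2.cvtColor(p['frame'],cv2.COLOR_RGB2BGR)
    c=cv2.resize(f[v-30:v+30,u-40:u+40],None,fx=8,fy=8,interpolation=cv2.INTER_CUBIC)
    cv2.imwrite(f"pics/col{p['shot']%2}.png",c)
    g=cv2.cvtColor(f,cv2.COLOR_BGR2GRAY)[v-14:v+15,u-14:u+15]; print(g[::2,::2])
E
cd pics; python3 -c "
import cv2,numpy as np
cv2.imwrite('col.png',cv2.resize(np.vstack([cv2.imread('col0.png'),cv2.imread('col1.png')]),None,fx=.6,fy=.6))"
```

```text
3 0.83 449.0 240.0 543 [ 46. 155. 145.]
3 0.71 413.0 299.0 567 [227. 206.   6.]
3 0.66 388.0 209.0 472 [ 57. 148.  65.]
3 0.59 395.0 253.0 528 [227. 227. 216.]
4 0.96 398.0 194.0 773 [209. 207. 199.]
4 0.91 358.0 166.0 781 [ 62. 125.  63.]
4 0.89 431.0 155.0 765 [ 58. 135. 130.]
4 0.76 451.0 218.0 775 [206. 184.  76.]
2
(array([ 0.49667846, -0.27807621,  0.04873389]), np.float64(0.24470496424880717))
(array([ 0.49415696, -0.27846792,  0.06429604]), np.float64(0.11889862327909884))
(array([ 0.49658762, -0.27811865,  0.00702555]), np.float64(0.1190817790530847))
189 223
[[243 227 217 179 154 147 150 150 151 151 151 151 152 170 226]
 [206 179 156 149 149 145 141 144 147 149 149 150 151 151 153]
 [181 159 150 150 149 130 106 103 109 113 118 125 139 150 150]
 [164 153 150 149 148 129 111  92  91  90  90  92 118 150 152]
 [151 150 150 150 145 124 119 105 106 106 104 105 129 151 152]
 [151 150 150 151 142 122 119 111 111 112 112 114 139 151 152]
 [150 150 150 150 139 121 118 111 111 111 112 116 144 151 152]
 [150 150 150 150 133 120 115 109 111 111 112 122 148 152 152]
 [150 150 150 149 128
[... 674 characters left out ...]
1 154]
 [154 119  85  89  85  90  87  88  90  97 103 110 102 120 150]
 [150 145 104  84  86  87  93  97 106 104 107 105 105 107 138]
 [154 153 123  95  91  97 102 106 101 108 110 107 103  98 115]
 [147 156 142 112  97 101 106  98 107 106 109 103 109 109 107]
 [152 152 151 134 104 106 101 103 108 106 108 110 103 110 108]
 [154 148 151 145 111  98  99 109 105 108 101 108 107 103 107]
 [152 152 153 152 133  99 105 103 106 105 110 107 107 107 107]
 [148 152 151 152 144 114 108 105 110 104 109 106 104 112 141]
 [148 150 147 152 153 130  98 104 101 105 103 119 142 151 155]
 [150 149 152 156 148 145 113 104 104 111 140 149 154 150 152]
 [150 148 151 150 149 151 130 104 125 146 154 151 154 150 148]]
```

View pics/col.png

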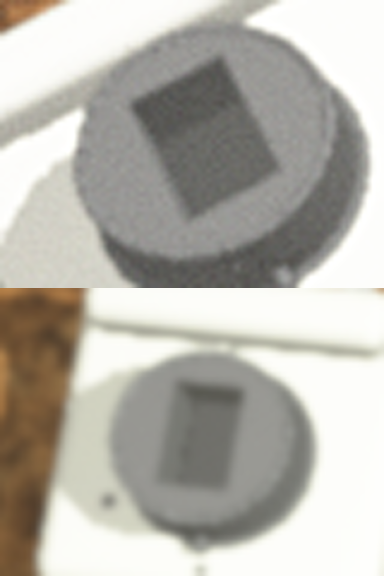

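The collar crops show the slot clearly in both views. I take its corners at z=0.095.

Run:
```python
from h import *
t=eyes.capture('top'); s=eyes.capture('side')
for p,o,C in ((t,(149,193),[(178,92),(243,104),(222,202),(157,197)]),(s,(128,273),[(132,102),(221,57),(279,168),(191,219)])):
    P=np.array([at(p,o[0]+x/4.8-.4,o[1]+y/4.8-.4,.095)[:2] for x,y in C])
    a,b,c,d=P; L=(a+b-c-d)/2; print(P.mean(0).round(4),np.linalg.norm(L).round(4),np.linalg.norm((a+d-b-c)/2).round(4),'yaw',np.arctan2(L[1],L[0]))
    print(p['shot'],cv2.__version__)
st=monitor.state(); Rm=R.from_rotvec(st['ee_rot']).as_matrix(); print(Rm.round(3))
g=proj(t,st['position'][None]); print(g)
for p in (t,s):
  for (q,z) in (('collar',0),('filter_unit',0)):
    for r in nets.cut_out(p,q)[:1]:
      m=np.array(r['mask']).astype(np.uint8); v,u=np.nonzero(m); print(q,r['score'],m.sum(),u.min(),u.max(),v.min(),v.max())
```

```text
[0.5332 0.2255] 0.0533 0.0333 yaw -0.08662290287347749
5 4.12.0
[0.535  0.2238] 0.0526 0.0337 yaw -0.06673549188125306
6 4.12.0
[[-0.913  0.408 -0.   ]
 [ 0.408  0.913 -0.   ]
 [ 0.    -0.    -1.   ]]
[[  4.1096569  350.30103757]]
collar 0.6 1294 172 213 206 248
filter_unit 0.6 5152 157 237 187 272
collar 0.65 2683 142 202 277 334
filter_unit 0.6 10356 114 241 248 376
```

jog_arm(
  rows=[
    [0,0,0,-0.916,88],
    [0,0,0,-0.916,88],
    [0,0,0,-0.916,88],
    [0,0,0,-0.916,88],
    [0,0,0,-0.916,88],
  ],
)

```text
time_s: 1.5
position: [0.2242, 0.5022, 0.2578]
ee_rot: [-0.066, 3.141, 0.0]
wrist_force: [0.2, 0.6, -1.2]
width: 0.998
gripper_force: 0.0
```

jog_arm(
  rows=[
    [-0.067,-0.22,0,0,88],
    [-0.067,-0.22,0,0,88],
    [-0.067,-0.22,0,0,88],
    [-0.067,-0.22,0,0,88],
    [-0.067,-0.22,0,0,88],
    [-0.067,-0.22,0,0,88],
    [-0.067,-0.22,0,0,88],
    [-0.067,-0.22,0,0,88],
    [-0.067,-0.22,0,0,88],
    [-0.067,-0.22,0,0,88],
    [-0.067,-0.22,0,0,88],
    [-0.067,-0.22,0,0,88],
    [-0.067,-0.22,0,0,88],
    [-0.067,-0.22,0,0,88],
    [-0.067,-0.22,0,0,88],
    [-0.067,-0.22,0,0,88],
    [-0.067,-0.22,0,0,88],
    [-0.067,-0.21,0,0,88],
    [0,0,0,0,88],
    [0,0,0,0,88],
  ],
)

```text
time_s: 3.5
position: [0.4952, -0.2784, 0.2572]
ee_rot: [0.058, -3.14, -0.001]
wrist_force: [-0.0, 0.1, 0.3]
width: 1.0
gripper_force: 0.0
```

```bash
cat > go.py <<'E'
from h import *
import sys
st=monitor.state(); M=R.from_rotvec(st['ee_rot']).as_matrix()
yaw=np.arctan2(M[1,0],M[0,0])
print('t',st['time_s'],'pos',st['position'].round(4),'yaw',yaw.round(4),'tilt',M[2,2].round(4),'q',st['joint_positions'].round(3),'w',round(st['width'],3),'gf',st['gripper_force'],'F',st['wrist_force'].round(1),st['ft_torque'].round(2))
if len(sys.argv)>1:
    g=np.array([float(a) for a in sys.argv[1:4]]); ty=float(sys.argv[4])
    d=g-st['position']; dy=(yaw-ty+np.pi)%(2*np.pi)-np.pi
    print('units of 0.2m in tool axes now:',(M.T@d/.2).round(4),'turn units',round(dy/.1,3))
    c,s=np.cos(ty),np.sin(ty); N=np.array([[c,s,0],[s,-c,0],[0,0,-1]]).T
    print('after turn:',(N.T@d/.2).round(4))
E
python3 go.py .495 -.278 .066 3.18
python3 - <<'E'
from h import *
s=eyes.capture('side'); save(s,'s1.png')
E
```

```text
t 3.5 pos [ 0.4952 -0.2784  0.2572] yaw -3.1045 tilt -1.0 q [-0.721  0.414  1.246  0.     1.483 -2.328] w 1.0 gf 0.0 F [-0.   0.1  0.3] [ 0.04 -0.03 -0.04]
units of 0.2m in tool axes now: [4.000e-04 1.300e-03 9.558e-01] turn units -0.013
after turn: [0.0011 0.0021 0.9558]
```

View pics/s1.png

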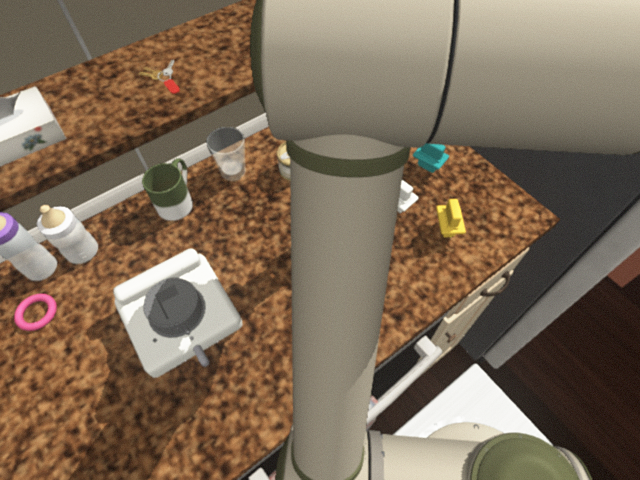

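The side view is mostly hidden by the arm. The cartridge's edge at (405,197) is just visible. I descend and grip.

jog_arm(
  rows=[
    [0,0,0.16,0,88],
    [0,0,0.2,0,88],
    [0,0,0.2,0,88],
    [0,0,0.2,0,88],
    [0,0,0.1,0,88],
    [0,0,0.06,0,88],
    [0,0,0.035,0,88],
    [0,0,0,0,88],
  ],
  grip_force=25,
)

```text
time_s: 4.35
position: [0.4955, -0.2776, 0.067]
ee_rot: [-0.061, 3.141, -0.0]
wrist_force: [-0.1, -0.4, 0.3]
width: 0.998
gripper_force: 0.0
```

jog_arm(
  rows=[
    [0,0,0,0,0],
    [0,0,0,0,0],
    [0,0,0,0,0],
    [0,0,0,0,0],
    [0,0,0,0,0],
    [0,0,0,0,0],
    [0,0,0,0,0],
    [0,0,0,0,0],
  ],
)

```text
time_s: 5.15
position: [0.4954, -0.278, 0.0667]
ee_rot: [-0.06, 3.141, -0.0]
wrist_force: [-0.3, -0.3, 0.3]
width: 0.294
gripper_force: 0.0
```

```bash
python3 go.py .534 .2247 .24 3.06
python3 - <<'E'
from h import *
s=eyes.capture('top'); save(s,'t2.png')
E
```

```text
t 5.15 pos [ 0.4954 -0.278   0.0667] yaw -3.1034 tilt -1.0 q [-0.72   0.616  1.504  0.     1.022 -2.329] w 0.294 gf 0.0 F [-0.3 -0.3  0.3] [ 0.08 -0.03  0.01]
units of 0.2m in tool axes now: [-0.289   2.5042 -0.8663] turn units 1.197
after turn: [ 0.0123  2.5208 -0.8663]
```

View pics/t2.png

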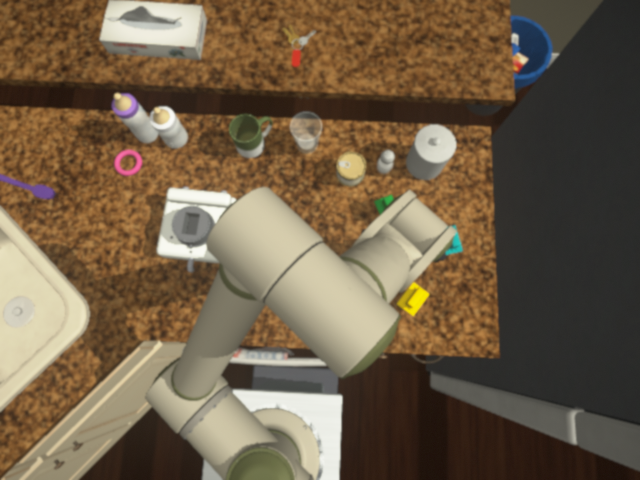

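The arm hides the cartridge from the top camera. The fingers are still closing (26 mm), so I keep closing.

jog_arm(
  rows=[
    [0,0,0,0,0],
    [0,0,0,0,0],
    [0,0,0,0,0],
    [0,0,0,0,0],
  ],
  grip_force=30,
)

```text
time_s: 5.6
position: [0.4954, -0.278, 0.0667]
ee_rot: [0.06, -3.141, 0.0]
wrist_force: [-0.6, -0.1, -0.1]
width: 0.222
gripper_force: 30.0
```

jog_arm(
  rows=[
    [0,0,-0.1,0,0],
    [0,0,-0.2,0,0],
    [0,0,-0.2,0,0],
    [0,0,-0.2,0,0],
    [0,0,-0.17,0,0],
    [0,0,0,0,0],
  ],
)

```text
time_s: 6.2
position: [0.4963, -0.2787, 0.2452]
ee_rot: [-0.06, 3.135, -0.009]
wrist_force: [0.6, -0.5, -2.0]
width: 0.225
gripper_force: 30.0
```

```bash
python3 go.py .534 .2247 .24 3.06
```

```text
t 6.2 pos [ 0.4963 -0.2787  0.2452] yaw -3.1033 tilt -1.0 q [-0.72   0.42   1.271 -0.     1.443 -2.329] w 0.225 gf 29.977750573307276 F [ 0.6 -0.5 -2. ] [-0.01  0.01  0.01]
units of 0.2m in tool axes now: [-0.2847  2.5081  0.0134] turn units 1.199
after turn: [0.0173 2.5241 0.0262]
```

jog_arm(
  rows=[
    [0,0,0,0.6,0],
    [0,0,0,0.6,0],
    [0,0.1,0,0,0],
    [0,0.2,0,0,0],
    [0,0.2,0,0,0],
    [0,0.2,0,0,0],
    [0,0.2,0,0,0],
    [0,0.2,0,0,0],
    [0,0.2,0,0,0],
    [0,0.2,0,0,0],
    [0,0.2,0,0,0],
    [0,0.2,0,0,0],
    [0,0.2,0,0,0],
    [0,0.2,0,0,0],
    [0,0.2,0,0,0],
    [0,0.124,0,0,0],
    [0.017,0.1,0.1,0,0],
    [0,0,0.13,0,0],
    [0,0,0,0,0],
    [0,0,0,0,0],
  ],
)

```text
time_s: 8.2
position: [0.5359, 0.2655, 0.1947]
ee_rot: [-0.127, -3.138, 0.001]
wrist_force: [-0.2, 0.3, -0.9]
width: 0.224
gripper_force: 30.0
```

```bash
python3 go.py .534 .2247 .2 3.06
python3 - <<'E'
from h import *
t=eyes.capture('top'); s=eyes.capture('side')
for p in(t,s):
    for r in nets.cut_out(p,'cartridge'):
        m=np.array(r['mask']); v,u=np.nonzero(m); print(p['shot'],r['score'],u.mean().round(),v.mean().round(),m.sum(),p['frame'][m].mean(0).round())
C=[cv2.cvtColor(p['frame'],cv2.COLOR_RGB2BGR) for p in (t,s)]
a=C[0][150:300,120:270]; b=C[1][200:350,80:230]
cv2.imwrite('pics/c3.png',cv2.resize(np.hstack([a,b]),None,fx=2.6,fy=2.6,interpolation=cv2.INTER_CUBIC))
E
```

```text
t 8.2 pos [0.5359 0.2655 0.1947] yaw 3.0607 tilt -1.0 q [ 0.262  0.514  1.261  0.     1.368 -1.228] w 0.224 gf 29.97764501720667 F [-0.2  0.3 -0.9] [ 0.03 -0.01 -0.07]
units of 0.2m in tool axes now: [-0.007  -0.2043 -0.0267] turn units 0.007
after turn: [-0.0072 -0.2043 -0.0267]
9 0.84 449.0 240.0 574 [ 48. 154. 143.]
9 0.82 412.0 299.0 581 [224. 202.   4.]
9 0.77 388.0 209.0 525 [ 59. 145.  63.]
9 0.67 202.0 231.0 4247 [208. 208. 200.]
9 0.54 167.0 221.0 160 [223. 224. 214.]
10 0.96 451.0 218.0 793 [168. 143.  54.]
10 0.95 431.0 155.0 778 [ 41. 100.  96.]
10 0.91 361.0 164.0 514 [ 48. 101.  52.]
```

View pics/c3.png

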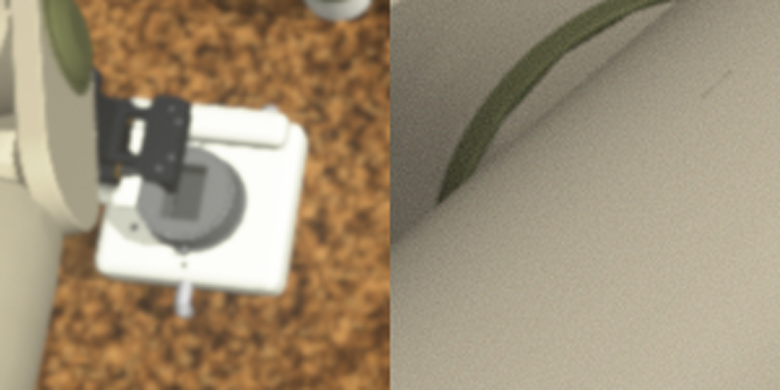

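The overshoot in y (4 cm) came from my sum, but the cartridge's front end shows in the top view. I overlay the model at its assumed in-hand pose.

Run:
```python
from h import *
t=eyes.capture('top'); st=monitor.state()
x,y,z=st['position']; f=cv2.cvtColor(t['frame'],cv2.COLOR_RGB2BGR)
S=5;u0,v0,w,h=150,185,80,80
c=cv2.resize(f[v0:v0+h,u0:u0+w],None,fx=S,fy=S,interpolation=cv2.INTER_CUBIC); d=c.copy()
yaw=3.0607
for P,col in zip(PARTS,((255,0,0),(0,0,255),(0,200,0))):
    cs,sn=np.cos(yaw),np.sin(yaw)
    W=P@np.array([[cs,sn,0],[-sn,cs,0],[0,0,1]])+[x,y,z-.0667]
    q=((proj(t,W)+.5-[u0,v0])*S).astype(np.int32)
    cv2.polylines(d,[cv2.convexHull(q)],True,col,1)
cv2.imwrite('pics/c4.png',np.hstack([c,d]))
```

```text
(no output)
```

View pics/c4.png

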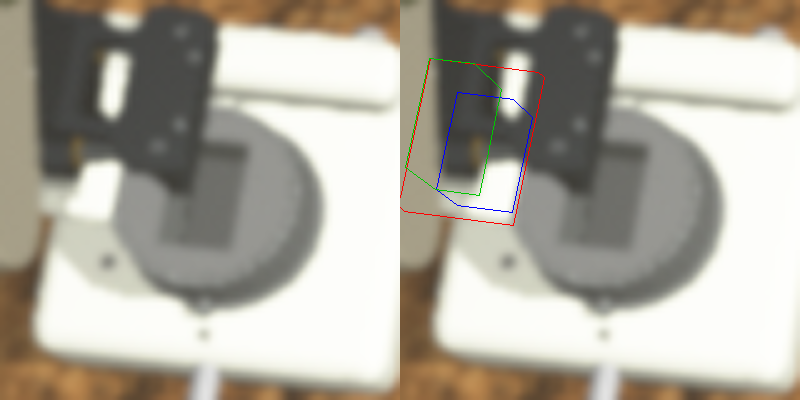

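The model outline agrees with the picture to about 1 mm (flange front edge at row 222 against 225 in the 5x crop). So the grasp is centred. I go over the slot and down.

jog_arm(
  rows=[
    [-0.002,-0.1,0,0,0],
    [-0.001,-0.104,0,0,0],
    [0,0,0,0,0],
    [0,0,0,0,0],
    [0,0,0.07,0,0],
    [0,0,0.07,0,0],
    [0,0,0.04,0,0],
    [0,0,0.03,0,0],
    [0,0,0.02,0,0],
    [0,0,0,0,0],
  ],
)

```text
time_s: 9.45
position: [0.5337, 0.2247, 0.1486]
ee_rot: [-0.128, -3.139, 0.0]
wrist_force: [0.1, -0.5, -0.9]
width: 0.221
gripper_force: 30.0
```

```bash
python3 go.py .533 .2247 .1277 3.06
```

```text
t 9.45 pos [0.5337 0.2247 0.1486] yaw 3.0599 tilt -1.0 q [ 0.194  0.529  1.383  0.     1.231 -1.295] w 0.221 gf 29.977823132649064 F [ 0.1 -0.5 -0.9] [ 0.05  0.08 -0.05]
units of 0.2m in tool axes now: [ 0.0036 -0.0004  0.1043] turn units -0.001
after turn: [ 0.0036 -0.0004  0.1043]
```

No contact force at 13 mm below the mouth, so it has entered. I press home gently.

jog_arm(
  rows=[
    [0,0,0.03,0,0],
    [0,0,0.03,0,0],
    [0,0,0.025,0,0],
    [0,0,0.015,0,0],
    [0,0,0.005,0,0],
    [0,0,0,0,0],
    [0,0,0,0,0],
  ],
)

```text
time_s: 10.15
position: [0.5338, 0.2246, 0.1278]
ee_rot: [0.129, 3.139, 0.0]
wrist_force: [-0.2, 0.7, -1.6]
width: 0.222
gripper_force: 30.0
```

```bash
python3 go.py .533 .2247 .1277 3.06
```

```text
t 10.15 pos [0.5338 0.2246 0.1278] yaw 3.0598 tilt -1.0 q [ 0.194  0.552  1.408  0.     1.181 -1.295] w 0.222 gf 29.977657310664654 F [-0.2  0.7 -1.6] [-0.05 -0.05  0.02]
units of 0.2m in tool axes now: [0.0043 0.0003 0.0006] turn units -0.002
after turn: [0.0043 0.0003 0.0006]
```

jog_arm(
  rows=[
    [0,0,0.004,0,0],
    [0,0,0,0,0],
    [0,0,0,0.5,0],
    [0,0,0,0.8,0],
    [0,0,0,0.8,0],
    [0,0,0,0.8,0],
    [0,0,0,0.8,0],
    [0,0,0,0.8,0],
    [0,0,0,0.8,0],
    [0,0,0,0.8,0],
    [0,0,0,0.8,0],
    [0,0,0,0.8,0],
    [0,0,0,0,0],
  ],
  grip_force=45,
)

```text
time_s: 11.45
position: [0.5346, 0.2252, 0.1277]
ee_rot: [1.298, 2.859, 0.004]
wrist_force: [1.9, 3.9, 3.3]
width: 0.22
gripper_force: 45.0
```

```bash
python3 go.py
```

```text
t 11.45 pos [0.5346 0.2252 0.1277] yaw 2.2892 tilt -1.0 q [ 1.940e-01  5.520e-01  1.408e+00  1.000e-03  1.178e+00 -5.240e-01] w 0.22 gf 44.97816123068333 F [1.9 3.9 3.3] [ 0.62 -0.33 -0.  ]
```

jog_arm(
  rows=[
    [0,0,0,0.5,0],
    [0,0,0,0.5,0],
    [0,0,0,0.5,0],
    [0,0,0,0.5,0],
    [0,0,0,0,0],
  ],
)

```text
time_s: 11.95
position: [0.5348, 0.2253, 0.1278]
ee_rot: [1.574, 2.716, 0.005]
wrist_force: [2.9, 4.5, 3.1]
width: 0.223
gripper_force: 45.0
```

```bash
python3 go.py
```

```text
t 11.95 pos [0.5348 0.2253 0.1278] yaw 2.0909 tilt -1.0 q [ 1.940e-01  5.520e-01  1.408e+00  1.000e-03  1.178e+00 -3.260e-01] w 0.223 gf 44.979750886559486 F [2.9 4.5 3.1] [ 0.8  -0.44  0.02]
```

jog_arm(
  rows=[
    [0,0,0,0.5,0],
    [0,0,0,0.5,0],
    [0,0,0,0,0],
  ],
)

```text
time_s: 12.25
position: [0.5348, 0.2254, 0.1278]
ee_rot: [1.708, 2.634, 0.006]
wrist_force: [3.3, 6.6, 3.9]
width: 0.226
gripper_force: 45.0
```

```bash
python3 go.py
```

```text
t 12.25 pos [0.5348 0.2254 0.1278] yaw 1.9909 tilt -1.0 q [ 1.940e-01  5.520e-01  1.407e+00  1.000e-03  1.178e+00 -2.260e-01] w 0.226 gf 44.980444349348545 F [3.3 6.6 3.9] [ 0.82 -0.49 -0.  ]
```

jog_arm(
  rows=[
    [0,0,0,0.4,0],
    [0,0,0,0.4,0],
    [0,0,0,0,0],
  ],
)

```text
time_s: 12.55
position: [0.5349, 0.2254, 0.1279]
ee_rot: [1.812, 2.564, 0.006]
wrist_force: [2.9, 5.6, 3.2]
width: 0.224
gripper_force: 45.0
```

```bash
python3 go.py
```

```text
t 12.55 pos [0.5349 0.2254 0.1279] yaw 1.9112 tilt -1.0 q [ 1.940e-01  5.520e-01  1.407e+00  1.000e-03  1.177e+00 -1.460e-01] w 0.224 gf 44.981714403256774 F [2.9 5.6 3.2] [ 0.95 -0.6   0.09]
```

jog_arm(
  rows=[
    [0,0,0,0.4,0],
    [0,0,0,0.4,0],
    [0,0,0,0,0],
  ],
)

```text
time_s: 12.85
position: [0.5354, 0.2254, 0.1279]
ee_rot: [1.912, 2.489, 0.008]
wrist_force: [6.1, 5.6, 2.0]
width: 0.223
gripper_force: 45.0
```

```bash
python3 go.py
python3 - <<'E'
from h import *
t=eyes.capture('top'); s=eyes.capture('side'); 
C=[cv2.cvtColor(p['frame'],cv2.COLOR_RGB2BGR) for p in (t,s)]
cv2.imwrite('pics/c5.png',cv2.resize(np.hstack([C[0][170:290,130:250],C[1][240:360,110:230]]),None,fx=3.3,fy=3.3,interpolation=cv2.INTER_CUBIC))
E
```

```text
t 12.85 pos [0.5354 0.2254 0.1279] yaw 1.8313 tilt -1.0 q [ 1.940e-01  5.530e-01  1.407e+00  1.000e-03  1.177e+00 -6.700e-02] w 0.223 gf 44.99769950285554 F [6.1 5.6 2. ] [ 0.86 -0.95  0.09]
```

View pics/c5.png

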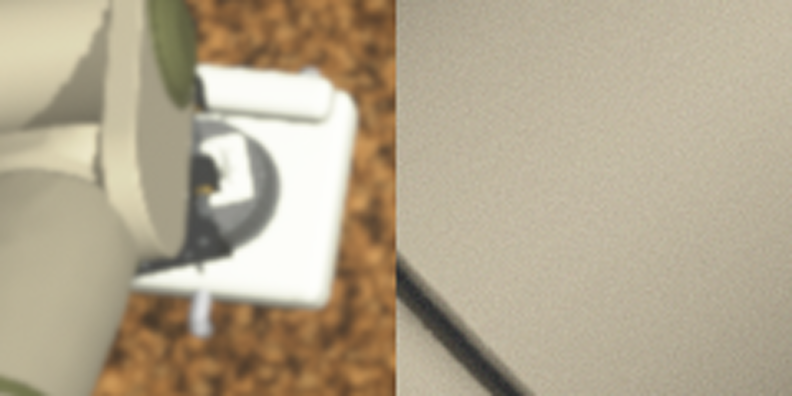

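The flange's edge at (250,170) in the crop shows it turned about 75-79 degrees with the tool. I turn a little further to feel the stop.

jog_arm(
  rows=[
    [0,0,0,0.4,0],
    [0,0,0,0.4,0],
    [0,0,0,0,0],
  ],
)

```text
time_s: 13.25
position: [0.5355, 0.2254, 0.1279]
ee_rot: [2.007, 2.412, 0.007]
wrist_force: [5.3, 4.6, 2.6]
width: 0.226
gripper_force: 47.1
```

```bash
python3 go.py
```

```text
t 13.25 pos [0.5355 0.2254 0.1279] yaw 1.7537 tilt -1.0 q [0.195 0.553 1.407 0.    1.176 0.012] w 0.226 gf 47.1365666211932 F [5.3 4.6 2.6] [ 0.88 -1.    1.25]
```

jog_arm(
  rows=[
    [0,0,0,0.4,0],
    [0,0,0,0.4,0],
    [0,0,0,0,0],
  ],
)

```text
time_s: 13.55
position: [0.5353, 0.2259, 0.128]
ee_rot: [2.101, 2.332, 0.008]
wrist_force: [5.5, 8.2, 2.0]
width: 0.239
gripper_force: 50.8
```

```bash
python3 go.py
```

```text
t 13.55 pos [0.5353 0.2259 0.128 ] yaw 1.6745 tilt -1.0 q [1.950e-01 5.530e-01 1.407e+00 1.000e-03 1.176e+00 9.100e-02] w 0.239 gf 50.802798927761614 F [5.5 8.2 2. ] [ 1.27 -0.88  1.59]
```

The stop is felt (1.6 N m, against 0.1 while turning). I ease back 0.08 rad, open and lift.

jog_arm(
  rows=[
    [0,0,0,-0.4,0],
    [0,0,0,-0.4,0],
    [0,0,0,0,60],
    [0,0,0,0,60],
    [0,0,0,0,60],
    [0,0,0,0,60],
    [0,0,0,0,60],
    [0,0,0,0,60],
    [0,0,0,0,60],
    [0,0,0,0,60],
  ],
)

```text
time_s: 14.55
position: [0.5337, 0.2245, 0.1269]
ee_rot: [2.014, 2.411, -0.0]
wrist_force: [-0.1, -0.1, 1.3]
width: 0.681
gripper_force: 0.0
```

jog_arm(
  rows=[
    [0,0,-0.05,0,60],
    [0,0,-0.1,0,60],
    [0,0,-0.2,0,60],
    [0,0,-0.2,0,60],
    [0,0,-0.2,0,60],
    [0,0.2,0,0,60],
    [0,0.2,0,0,60],
    [0,0.2,0,0,60],
    [0,0.2,0,0,60],
    [0,0.2,0,0,60],
    [0,0,0,0,60],
    [0,0,0,0,60],
  ],
)

```text
time_s: 15.75
position: [0.7308, 0.2601, 0.2757]
ee_rot: [-2.013, -2.41, 0.002]
wrist_force: [-0.0, 0.2, -0.5]
width: 0.685
gripper_force: 0.0
```

```bash
python3 go.py
python3 - <<'E'
from h import *
t=eyes.capture('top'); s=eyes.capture('side')
C=[cv2.cvtColor(p['frame'],cv2.COLOR_RGB2BGR) for p in (t,s)]
cv2.imwrite('pics/c6.png',cv2.resize(np.hstack([C[0][170:290,130:250],C[1][240:360,110:230]]),None,fx=3.3,fy=3.3,interpolation=cv2.INTER_CUBIC))
E
```

```text
t 15.75 pos [0.7308 0.2601 0.2757] yaw 1.7497 tilt -1.0 q [0.19  0.846 0.382 0.    1.915 0.011] w 0.685 gf 0.0 F [-0.   0.2 -0.5] [-0.08  0.06  0.05]
```

View pics/c6.png

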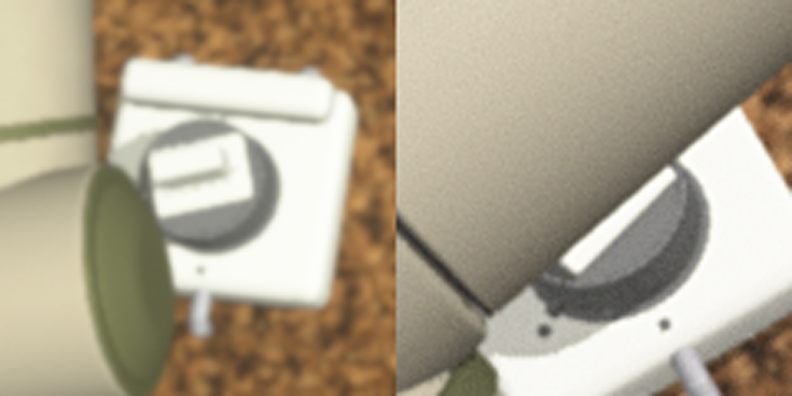

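The flange lies flat on the collar. The collar's pointer at (553,310) in the side crop is beside the locked dot at (545,330), and the arm is clear.

```bash
python3 -c "
from h import *
print(workorder.hand_in())"
```

```text
the job is handed in; nothing more can be done
None
```

The cartridge is fully home in the slot, twisted clockwise to the collar's locked stop and released; I never touched the round plug, and I handed the job in at about 16 s of the 48 s limit (no verdict was returned).

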